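# Take the spent bayonet filter out of the bench fume extractor

### The job

The filter in the fume extractor is spent: turn it anticlockwise by its yellow bar, past the click, to its stop while it stays down in its port, then lift it straight out and stand it upright on the floor of the blue tray. Set it down without dropping it, and leave the bottle, the ink jar and the lino block where they are.

Things in the scene. Friction and masses are not known exactly. Their poses are not given: they have to be found in the camera images.
- extractor: white bench fume extractor, 180 x 180 x 90 mm high, fixed; origin at the centre of its underside, z up. On top a dark steel collar (outer radius 47 mm, 19 mm high) with two notches, on the extractor's own +x and -x sides by the green marks; red marks 74 degrees clockwise of them. Two grey detent housings outside the collar reach radius 62 mm, 19 mm high.
- port (a point): centre of the port's floor inside the collar, 90 mm above the bench, axes as the extractor's. The filter stands here over a fixed upright spindle 12 mm thick, 34 mm high (1.2 mm play all round), its lugs trapped, with 5 mm of play upward, under the collar's lip (13 to 19 mm above this point, inner radius 33 mm) except in the notches.
- notch (a point): middle of the notch on the port's +x side, 38 mm from the port's centre, 19 mm up. Turned anticlockwise (from above) the filter meets a hard stop with its bar over the notches (2 degrees past the port's x axis); it lifts free from 8 degrees short of that axis up to the stop. Clockwise stop: 88 degrees. From 60 to 20 degrees short, spring balls click over the lugs and resist with up to 0.25 N m.
- filter: spent filter, 0.15 to 0.3 kg: black cylinder 56 mm wide, 44 high; on top a yellow T-bar 110 mm long, 14 wide, 24 high (44 to 68 mm above the origin). Origin: centre of the underside; x along the bar, z up. Bore 14.5 mm, 38 deep. Two lugs at the foot below the bar's ends reach radius 38 mm, 14 wide, 8 high. Starts in the port, bar 66 to 82 degrees clockwise of the port's x axis.
- tray: blue open tray lying loose on the bench, 150 x 150 mm outside, 25 mm high, walls 4 mm, 0.6 kg; origin at the centre of its underside; to the left or to the right of the extractor
- tray_in (a point): centre of the tray's inner floor, about 4 mm above the bench
- bottle: orange cleaner bottle with white cap, 60 mm across, 160 mm high, standing on the side away from the tray; origin at the centre of its underside; leave it
- jar: closed ink jar with a wood-coloured lid, 60 mm across, 60 mm high, beyond the extractor; origin at the centre of its underside; leave it
- lino: light-blue inked lino block, 90 x 110 x 8 mm, lying beyond the extractor; origin at the centre of its underside; leave it

How it is judged (in metres and radians):
On the way:
1. the filter's bar is turned into line with the notches (within 0.17 rad) while the filter is still seated (less than 8 mm above the port's floor) (angle between the x axis of filter and the x axis of port, either way round below 0.17 rad and z of filter in the frame of port below 0.008 m and horizontal distance between filter and port below 0.01 m), for 0.1 s.
At the end, for the whole second after the job is handed in: The filter stands upright (within 0.1 rad) and at rest on the tray's floor (foot less than 6 mm above it, centre within 60 mm of the tray's centre), the tray is level on the bench (horizontal distance between filter and tray_in below 0.06 m and z of filter in the frame of tray_in below 0.006 m and angle between each of filter, tray's own z axis and vertical below 0.1 rad and linear speed of filter below 0.02 m/s and height (world z) of tray_in below 0.02 m); the robot touches nothing.
It fails at once if the filter is dropped: it falls faster than 0.7 m/s (about 25 mm of free fall) with no finger touching it (linear speed of filter above 0.7 m/s and contact force between the fingers and filter below 0.05 N).
It fails at once if the bottle is moved more than 30 mm (distance of bottle from where it was at the start of the episode above 0.03 m).
It fails at once if the ink jar is moved more than 30 mm (distance of jar from where it was at the start of the episode above 0.03 m).
It fails at once if the lino block is moved more than 30 mm (distance of lino from where it was at the start of the episode above 0.03 m).
It also fails if it takes over 51 s, if anything falls off the work surface, if the arm or the gripper's body presses on something with over 40 N, if the wrist force passes 120 N, or if a joint passes its speed limit or range.

### The arm

A 6-joint arm with a two-finger parallel gripper is mounted at the origin on the work surface. World frame = base frame: x ahead of the robot, y to its left, z up, the work surface at z = 0. Lengths are in m, angles in degrees, forces in N, time in s.
With the tool pointing down it reaches from about 0.25 to 0.725 m from the base axis. Payload 9.7 kg.
Tool frame: the origin (TCP) lies midway between the tips of the shut fingers; the grasp point (between the pads) lies 19 mm behind it; z points along the fingers, y is the line along which they close (so a half turn about z gives the same grasp; the last joint's range is limited). The gripper opens to 85 mm and grips with 20 to 120 N. Pads are 22 mm wide; open, the fingers measure 114 mm over their backs; the gripper's body (76 mm by 85 mm) begins 54 mm behind the grasp point. The pads swing forward as they close: fully open they stand 13 mm farther back than shut.
Start: joints at [0, 4.979, 10.078, 95.1, 0, 90], TCP at [0.55, -0, 0.231] pointing down, gripper open.
Joint ranges: [-179.16, 179.16], [-48.56, 103.87], [-65.8, 70.77], [-126.05, 130.52], [-82.76, 87.17], [-180, 180]. Speed limits (degrees/s): [127.2, 127.2, 147.25, 180, 180, 180].

### API

Orientations are given as [roll, pitch, yaw] about the fixed x, y, z axes, in that order (R = Rz(yaw) Ry(pitch) Rx(roll)).
In Python, from workcell import readout, imaging, bot, spotter gives the robot as it stands.
- The arm moves only by the shell command python3 -m jog 'ROWS' [FORCE]. ROWS is JSON, a list of rows, each an object with "rotation": the turn, a rotation vector about the world's x, y, z in degrees, a list of three; "translation": the shift along the world's x, y, z in mm, a list of three; "grip": the finger opening in mm, from 0 to 85.4. In form: [{"rotation": [wx, wy, wz], "translation": [dx, dy, dz], "grip": grip}, ...]. A call has 1 to 20 rows; each row is the pose to reach, as a shift and turn from the pose commanded when the call began; what a row does not reach only later rows make up. A row lasts 1/10 s, in which the tool goes at most 50 mm and 8.59 degrees, less where a joint would pass 70% of its speed; a pose out of reach is approached as far as the arm can. A call with a gripper value outside its range is refused whole. The fingers move at their own pace and stop on an object; FORCE is the grip in N (left out, the last holds). Time passes only in rows, so rows that repeat a pose let the fingers close. It gives the time, the measured TCP pose, the force, the opening and the grip force at its end, in the units of the state.
- readout.get_obs(): the state, without advancing time (a new reading comes with each control period).
- imaging.camera(name): name is "scene" or "side" or "wrist"; returns (picture, depth): 384x512x3 uint8, red, green, blue; 384x512 float32, m along the optical axis (not along the pixel's ray), 0 where there is no reading.
- imaging.camera_info(name): a dict with "vertical_fov" (degrees; the focal length in pixels is half the picture's height over the tangent of half this angle, whatever the lens; pixels are square), "cx", "cy" (the principal point, pixels), "extrinsics" (4x4, takes a point from camera to world coordinates); the wrist camera has in their place "tool_from_camera" (4x4, takes a point from camera to tool coordinates, whose origin is the TCP and whose axes are the flange's). Camera axes: x right, y down, z forward; pixel columns grow to the right and rows downward; lengths in m; the calibration is good to about 2 mm. A picture is of the moment at which its call begins: read the wrist's pose just before it. camera_info takes no time and is no camera call.
- bot.job_done(): hands the job in; it is judged then, once.
Trained networks look in the newest picture that a camera, given by its name, has taken for a name from the list of things; names that differ only in an ending like _2 or _b are one class to them, and where a whole thing is asked for, a point or a joint stands for the part that bears it (a point fixed in the world has none). Each returns a list of dicts, best first, with "confidence" (0 to 1); they miss things now and then, are a little off and sometimes report something else, mostly with a low value. They report only what shows in the picture. A call takes as long as a camera call.
- spotter.spot_in(camera, target): "box" ([centre column, centre row, width, height] in pixels, round what is visible of it).
- spotter.mark_of(camera, target): "uv" ([column, row] in pixels: a listed point, or the origin of a listed thing).
The state is a dict: "time": time; "q": joint angles; "qd": joint speeds; "joint_efforts": joint torques, N m; "ee_pos": TCP position; "tcp_rot": TCP orientation; "wrist_force": force on the tool from outside, world axes, zero at the start; "torque": the same for the moment, N m; "opening": finger opening in m; "grasp_force": force on a finger pad.
Only numpy, scipy, OpenCV 4.12 (cv2) and the standard library are available. Lean on these libraries where they do the work, as an engineer would, in place of code of your own. Each camera call takes 0.05 s, during which the arm holds its last target. There are 200 camera calls.

## Working session

There is one attempt and no reset: what is moved stays moved. The work goes in short steps, Python scripts to look and compute and a shell command to move; the robot and the scene stay as the last step left them, time stands still between calls to the robot, and variables do not carry over. Pictures are saved under pics/ and viewed, at most 10 in all, crops included, and the job is handed in when it is done.

```bash
mkdir -p pics; cat > h.py <<'E'
import numpy as np, cv2
from scipy.spatial.transform import Rotation as R
from workcell import readout, imaging, bot, spotter
def cam(name):
    o=readout.get_obs(); p,d=imaging.camera(name); i=imaging.camera_info(name)
    f=p.shape[0]/2/np.tan(np.radians(i['vertical_fov'])/2)
    if name=='wrist':
        T=np.eye(4); T[:3,3]=o['ee_pos']; T[:3,:3]=R.from_euler('xyz',o['tcp_rot'],degrees=True).as_matrix()
        T=T@np.array(i['tool_from_camera'])
    else: T=np.array(i['extrinsics'])
    return p,d,f,i['cx'],i['cy'],T
def cloud(c):
    p,d,f,cx,cy,T=c
    v,u=np.mgrid[:d.shape[0],:d.shape[1]]
    P=np.stack([(u-cx)/f*d,(v-cy)/f*d,d],-1)@T[:3,:3].T+T[:3,3]
    P[d<=0]=np.nan
    return P
def ray(c,uv):
    p,d,f,cx,cy,T=c
    r=T[:3,:3]@np.array([(uv[0]-cx)/f,(uv[1]-cy)/f,1]); return T[:3,3],r
def atz(c,uv,z):
    o,r=ray(c,uv); return o+r*(z-o[2])/r[2]
E
python3 - <<'E'
from h import *
print(readout.get_obs())
ims=[]
for n in ['scene','side','wrist']:
    c=cam(n); ims.append(c[0]); P=cloud(c)
    np.savez(f'{n}.npz',p=c[0],P=P)
    print(n,imaging.camera_info(n))
    for t in ['filter','port','notch','tray','tray_in','extractor','bottle','jar','lino']:
        m=spotter.mark_of(n,t)[:2]
        for k in m:
            u=np.array(k['uv']); z={'filter':.09,'port':.09,'notch':.109,'tray_in':.004}.get(t,0)
            print(n,t,round(k['confidence'],2),u.round(),atz(c,u,z).round(3))
cv2.imwrite('pics/a.png',cv2.resize(np.hstack(ims[:2]),(800,300))[:,:,::-1])
cv2.imwrite('pics/w.png',ims[2][:,:,::-1])
cv2.imwrite('pics/s.png',ims[0][:,:,::-1])
E
```

```text
{'time': 0.0, 'q': array([-1.15803582e-03,  5.01072047e+00,  1.00325278e+01,  9.51006321e+01,
       -8.47988174e-04,  9.00016430e+01]), 'qd': array([-0.01190199,  0.04000727, -0.04073864, -0.01854427, -0.05197956,
       -0.00241291]), 'joint_efforts': array([ 7.68234549e-04, -5.20392072e+01,  4.64802504e+01,  1.63646933e-02,
        2.23589603e-05, -6.77332673e-05]), 'ee_pos': array([ 5.49750373e-01, -1.53293534e-05,  2.30569474e-01]), 'tcp_rot': array([-1.79921175e+02,  8.50247785e-04,  8.99972001e+01]), 'wrist_force': array([0.23652903, 0.18744116, 0.97131297]), 'torque': array([ 0.01127093,  0.01002052, -0.01991065]), 'grasp_force': 0.0, 'opening': 0.08525350780421442}
scene {'vertical_fov': 49.65269666708099, 'cx': 255.62380697436762, 'cy': 191.1872840343217, 'extrinsics': array([[ 0.58660875,  0.60240114, -0.54129755,  1.16493887],
       [ 0.80979709, -0.42729699,  0.40205218, -0.44043235],
       [ 0.01090188, -0.67418851, -0.73847885,  0.85400137],
       [ 0.        ,  0.        ,  0.        ,  1.        ]])}
scene filter 0.93 [224. 167.] [ 0.488 -0.042  0.09 ]
scene port 
[... 1474 characters left out ...]
ray([[ 5.65486640e-04, -9.64232961e-01, -2.65055611e-01,
         6.71664410e-02],
       [ 9.99999733e-01,  6.67786306e-04, -2.95843874e-04,
        -1.29848402e-03],
       [ 4.62262922e-04, -2.65055373e-01,  9.64233081e-01,
        -1.42851158e-01],
       [ 0.00000000e+00,  0.00000000e+00,  0.00000000e+00,
         1.00000000e+00]])}
wrist filter 0.9 [199. 218.] [ 0.481 -0.043  0.09 ]
wrist notch 0.9 [224. 216.] [ 0.511 -0.033  0.109]
wrist tray_in 0.56 [223. 219.] [ 0.494 -0.077  0.004]
wrist extractor 0.64 [209. 197.] [ 0.475 -0.045  0.   ]
wrist jar 0.69 [418. 102.] [0.757 0.085 0.   ]
wrist jar 0.26 [402. 228.] [ 0.761 -0.093  0.   ]
wrist lino 0.88 [400. 228.] [ 0.758 -0.093  0.   ]
```

View pics/s.png

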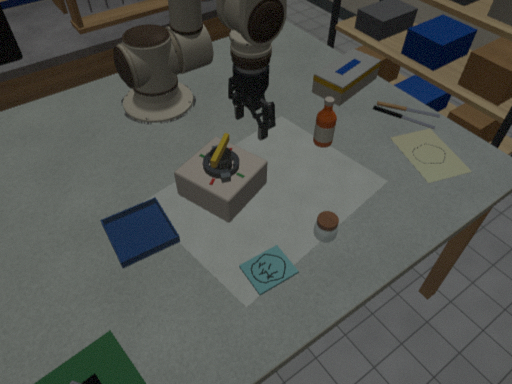

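View pics/w.png

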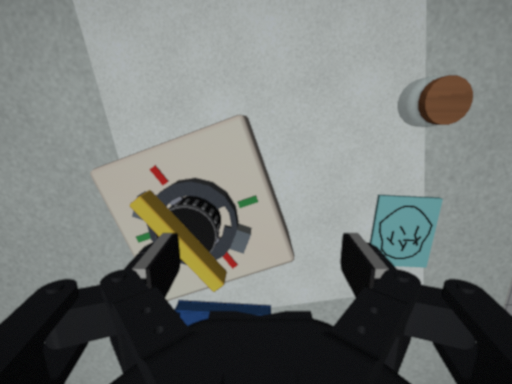

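```bash
python3 - <<'E'
import numpy as np, cv2
for n in ['scene','side','wrist']:
    D=np.load(n+'.npz'); p=D['p']; P=D['P']
    h=cv2.cvtColor(p,cv2.COLOR_RGB2HSV)
    yel=(h[...,0]>20)&(h[...,0]<35)&(h[...,1]>120)&(h[...,2]>100)
    near=np.hypot(P[...,0]-.475,P[...,1]+.042)<.08
    m=yel&near&(P[...,2]>.14)
    top=np.nanpercentile(P[m][:,2],90) if m.any() else 0
    t=m&(abs(P[...,2]-np.nanmedian(P[m][:,2]))<.02)
    q=P[m&(P[...,2]>top-.006)]
    if len(q)>10:
        r=cv2.minAreaRect((q[:,:2]*1000).astype(np.float32)); print(n,len(q),'top',top.round(4),r, q.mean(0).round(4))
        c=np.cov(q[:,:2].T); w,v=np.linalg.eigh(c); print(np.degrees(np.arctan2(v[1,1],v[0,1])))
    # extractor top white
    w=(h[...,1]<50)&(h[...,2]>120)&(abs(P[...,2]-.09)<.006)&(np.hypot(P[...,0]-.475,P[...,1]+.042)<.16)
    q=P[w]; 
    if len(q)>10: print('extr',cv2.minAreaRect((q[:,:2]*1000).astype(np.float32)),np.median(q[:,2]))
    b=(h[...,0]>95)&(h[...,0]<130)&(h[...,1]>100)&(P[...,1]<-.15)&(P[...,0]<.65)&(P[...,2]>.017)
    q=P[b]
    if len(q)>10: print('tray',cv2.minAreaRect((q[:,:2]*1000).astype(np.float32)),np.median(q[:,2]))
    g=(h[...,0]>45)&(h[...,0]<80)&(h[...,1]>100)&near
    rd=((h[...,0]<8)|(h[...,0]>172))&(h[...,1]>130)&(np.hypot(P[...,0]-.475,P[...,1]+.042)<.1)
    g=(h[...,0]>45)&(h[...,0]<80)&(h[...,1]>100)&(np.hypot(P[...,0]-.475,P[...,1]+.042)<.1)
    for nm,mm in (('green',g),('red',rd)):
        k,l,s,cc=cv2.connectedComponentsWithStats(mm.astype(np.uint8))
        for i in range(1,k):
            if s[i,4]>8: print(nm,s[i,4],np.nanmedian(P[l==i],0).round(4),cc[i].round())
E
```

```text
scene 135 top 0.1587 ((476.91357421875, -44.173465728759766), (11.74533748626709, 106.5287857055664), 38.7463493347168) [ 0.479  -0.0468  0.1572]
128.58946816481222
extr ((477.2898864746094, -43.90565490722656), (166.46237182617188, 166.9873504638672), 19.848752975463867) 0.08928706612938542
tray ((-108.47967529296875, -298.34423828125), (215.6028289794922, 1347.142333984375), 86.71066284179688) 0.024843274963883277
green 10 [ 0.5354 -0.024   0.0905] [240. 175.]
red 13 [ 0.5136 -0.0955  0.0915] [212. 181.]
side 125 top 0.1573 ((476.62939453125, -45.24773406982422), (15.313973426818848, 108.8997802734375), 38.44474792480469) [ 0.4764 -0.0468  0.1559]
128.59404505006788
extr ((475.1607360839844, -44.484405517578125), (178.26768493652344, 180.62522888183594), 20.166370391845703) 0.08809993129864835
tray ((485.813720703125, -299.7058410644531), (153.0718231201172, 147.45008850097656), 86.1397933959961) 0.022155305933566627
green 9 [ 0.5351 -0.0226  0.0906] [226. 205.]
green 11 [ 0.418  -0.0635  0.09  ] [181. 217.]
red 16 [ 0.5122 -0.0948  0.0901] [218. 221.]
wrist 1529 top 0.1588 ((476.7947998046875, -40.96113967895508), (66.48564910888672, 99.35114288330078), 6.26984977722168) [ 0.4762 -0.0399  0.1586]
127.97910647652778
extr ((475.8028564453125, -42.31568908691406), (178.06460571289062, 178.80789184570312), 19.78342628479004) 0.08994457364036995
tray ((490.51611328125, -221.93353271484375), (11.360713958740234, 144.536376953125), 89.73201751708984) 0.021070404135189652
green 97 [ 0.5345 -0.022   0.0921] [247. 201.]
green 64 [ 0.4161 -0.065   0.0922] [143. 237.]
red 122 [0.4403 0.0073 0.0923] [158. 175.]
red 89 [ 0.5127 -0.0939  0.092 ] [229. 260.]
```

The scene view shows the extractor at about (222,175), the tray at (140,232) to the robot's right, the bottle at (325,125), the jar at (326,225) and the lino at (268,270). The wrist view shows the bar running from (145,200) to (215,285), with the green marks at (247,201) and (143,237). Port ≈ (0.4758, -0.0435), port x at 20°, bar at -51.5° (71.5° clockwise, which fits the text). Tray ≈ (0.488, -0.298).

```bash
python3 -m jog '[{"rotation":[0,0,8],"translation":[-20,-12,0],"grip":85},{"rotation":[0,0,16],"translation":[-40,-24,0],"grip":70},{"rotation":[0,0,24],"translation":[-60,-36,0],"grip":60},{"rotation":[0,0,32],"translation":[-74,-43.5,0],"grip":60},{"rotation":[0,0,38.5],"translation":[-74,-43.5,0],"grip":60},{"rotation":[0,0,38.5],"translation":[-74,-43.5,0],"grip":60},{"rotation":[0,0,38.5],"translation":[-74,-43.5,0],"grip":60}]' 60
python3 - <<'E'
from h import *
o=readout.get_obs(); print(o['q'].round(1),o['ee_pos'],o['tcp_rot'],o['opening'],o['time'])
c=cam('wrist'); p=c[0]; P=cloud(c); cv2.imwrite('pics/w2.png',p[:,:,::-1])
h=cv2.cvtColor(p,cv2.COLOR_RGB2HSV)
near=np.hypot(P[...,0]-.4758,P[...,1]+.0435)<.08
m=(h[...,0]>18)&(h[...,0]<36)&(h[...,1]>110)&near&(abs(P[...,2]-.158)<.006)
q=P[m]; print(len(q),np.median(q[:,2]),cv2.minAreaRect((q[:,:2]*1000).astype(np.float32)))
for nm,mm in (('g',(h[...,0]>45)&(h[...,0]<80)),('r',(h[...,0]<8)|(h[...,0]>172))):
    mm=mm&(h[...,1]>100)&(np.hypot(P[...,0]-.4758,P[...,1]+.0435)<.09)
    k,l,s,cc=cv2.connectedComponentsWithStats(mm.astype(np.uint8))
    for i in range(1,k):
        if s[i,4]>20: print(nm,s[i,4],np.nanmedian(P[l==i],0).round(4),atz(c,cc[i],.09).round(4))
w=(h[...,1]<60)&(h[...,2]>120)&(abs(P[...,2]-.09)<.006)&(np.hypot(P[...,0]-.475,P[...,1]+.042)<.14)
q=P[w]; print(cv2.minAreaRect((q[:,:2]*1000).astype(np.float32)))
E
```

```text
time: 2.2
ee_pos: [0.4761, -0.0435, 0.2313]
tcp_rot: [180.0, 0.0, 128.3]
wrist_force: [-0.9, -0.2, 0.3]
opening: 0.0599
grasp_force: 0.0
[-5.2 -4.8  0.2 95.1  0.  46.5] [ 0.47612516 -0.04346257  0.23130602] [1.79992052e+02 5.54359053e-03 1.28307814e+02] 0.059923685912746306 2.2
2005 0.15797789538396725 ((475.7710876464844, -43.403316497802734), (13.85342788696289, 109.3907470703125), 38.8522834777832)
g 110 [ 0.418  -0.0639  0.0921] [ 0.418  -0.0646  0.09  ]
g 97 [ 0.5341 -0.0225  0.0921] [ 0.5349 -0.0227  0.09  ]
r 145 [0.4395 0.0081 0.0921] [0.4396 0.008  0.09  ]
((475.5437927246094, -42.540504455566406), (179.92677307128906, 178.4078826904297), 19.699504852294922)
```

View pics/w2.png

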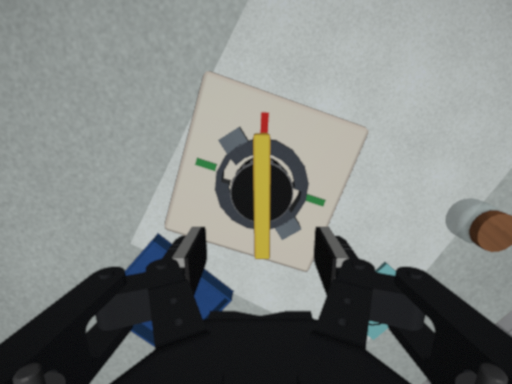

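The bar runs vertically at column 262, midway between the fingers, with its centre at (0.4758, -0.0434) and its top at z 0.158. That agrees with the text, so I'll go down and grip.

```bash
python3 -m jog '[{"rotation":[0,0,0.4],"translation":[0,0,-40],"grip":50},{"rotation":[0,0,0.4],"translation":[0,0,-75],"grip":40},{"rotation":[0,0,0.4],"translation":[0,0,-91],"grip":40},{"rotation":[0,0,0.4],"translation":[0,0,-91],"grip":20},{"rotation":[0,0,0.4],"translation":[0,0,-91],"grip":8},{"rotation":[0,0,0.4],"translation":[0,0,-91],"grip":8},{"rotation":[0,0,0.4],"translation":[0,0,-91],"grip":8},{"rotation":[0,0,0.4],"translation":[0,0,-91],"grip":8},{"rotation":[0,0,0.4],"translation":[0,0,-91],"grip":8}]' 80
```

```text
time: 3.15
ee_pos: [0.4762, -0.0435, 0.1407]
tcp_rot: [180.0, 0.0, 128.9]
wrist_force: [-0.0, -0.7, -1.5]
opening: 0.0122
grasp_force: 81.7
```

```bash
python3 -m jog '[{"rotation":[0,0,4],"translation":[0,0,0],"grip":8},{"rotation":[0,0,8],"translation":[0,0,0],"grip":8},{"rotation":[0,0,12],"translation":[0,0,0],"grip":8},{"rotation":[0,0,16],"translation":[0,0,0],"grip":8},{"rotation":[0,0,20],"translation":[0,0,0],"grip":8},{"rotation":[0,0,24],"translation":[0,0,0],"grip":8},{"rotation":[0,0,28],"translation":[0,0,0],"grip":8},{"rotation":[0,0,32],"translation":[0,0,0],"grip":8},{"rotation":[0,0,36],"translation":[0,0,0],"grip":8}]' 80; python3 -c "
from h import *
print(readout.get_obs()['torque'])"
```

```text
time: 4.05
ee_pos: [0.4761, -0.0435, 0.1406]
tcp_rot: [180.0, 0.0, 165.1]
wrist_force: [0.2, 0.9, -1.2]
opening: 0.0121
grasp_force: 82.0
[-0.02166202 -0.00295104 -0.08065426]
```

```bash
python3 -m jog '[{"rotation":[0,0,4],"translation":[0,0,0],"grip":8},{"rotation":[0,0,8],"translation":[0,0,0],"grip":8},{"rotation":[0,0,12],"translation":[0,0,0],"grip":8},{"rotation":[0,0,16],"translation":[0,0,0],"grip":8},{"rotation":[0,0,20],"translation":[0,0,0],"grip":8},{"rotation":[0,0,24],"translation":[0,0,0],"grip":8},{"rotation":[0,0,28],"translation":[0,0,0],"grip":8},{"rotation":[0,0,32],"translation":[0,0,0],"grip":8},{"rotation":[0,0,35.5],"translation":[0,0,0],"grip":8},{"rotation":[0,0,35.5],"translation":[0,0,0],"grip":8},{"rotation":[0,0,35.5],"translation":[0,0,0],"grip":8}]' 80; python3 - <<'E'
from h import *
o=readout.get_obs(); print(o['torque'],o['q'].round(1))
c=cam('side'); P=cloud(c); p=c[0]
h=cv2.cvtColor(p,cv2.COLOR_RGB2HSV)
m=(h[...,0]>18)&(h[...,0]<36)&(h[...,1]>110)&(np.hypot(P[...,0]-.4758,P[...,1]+.0435)<.08)&(abs(P[...,2]-.155)<.012)
q=P[m]; print(len(q),np.percentile(q[:,2],90),cv2.minAreaRect((q[:,:2]*1000).astype(np.float32)))
cv2.imwrite('pics/s2.png',cv2.resize(p[130:290,120:330],(800,600))[:,:,::-1])
E
```

```text
time: 5.15
ee_pos: [0.4761, -0.0436, 0.1405]
tcp_rot: [-180.0, 0.0, -159.7]
wrist_force: [0.6, -1.7, -0.1]
opening: 0.0124
grasp_force: 82.0
[-0.44356035 -0.07179296 -0.02737483] [ -5.2  -5.7 -10.6  85.1  -0.  -25.5]
242 0.15712246235529134 ((475.6573181152344, -47.08625411987305), (108.77995300292969, 21.279356002807617), 21.57440948486328)
```

View pics/s2.png

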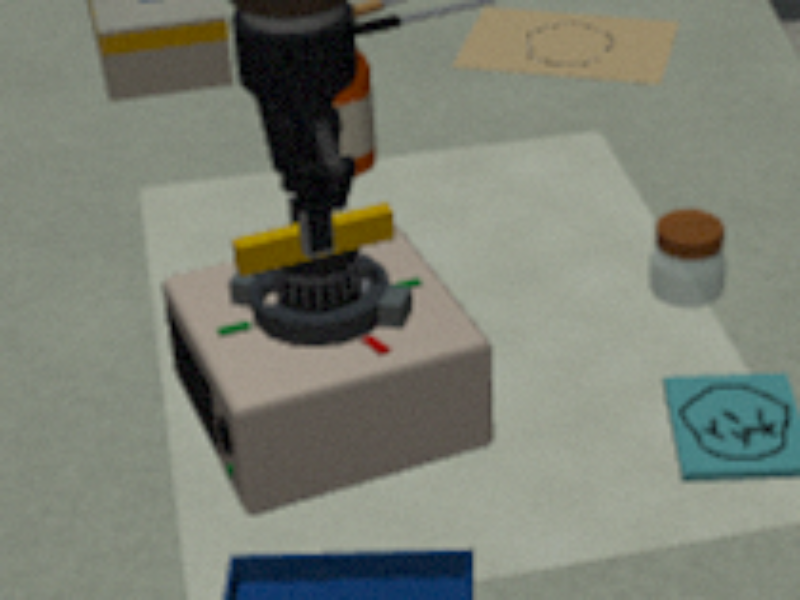

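The bar now lies over the green marks at (235,328) and (408,284) in the crop. It measures 20–21.6°, and its top at 0.157 shows it still seated. I'll press gently to the stop and then lift.

```bash
python3 -m jog '[{"rotation":[0,0,1.5],"translation":[0,0,0],"grip":8},{"rotation":[0,0,1.5],"translation":[0,0,0],"grip":8},{"rotation":[0,0,1],"translation":[0,0,4],"grip":8},{"rotation":[0,0,1],"translation":[0,0,10],"grip":8},{"rotation":[0,0,1],"translation":[0,0,18],"grip":8},{"rotation":[0,0,1],"translation":[0,0,28],"grip":8},{"rotation":[0,0,1],"translation":[0,0,40],"grip":8},{"rotation":[0,0,1],"translation":[0,0,55],"grip":8},{"rotation":[0,0,1],"translation":[0,0,70],"grip":8},{"rotation":[0,0,1],"translation":[0,0,70],"grip":8}]' 80; python3 - <<'E'
from h import *
o=readout.get_obs(); print(o['torque'])
c=cam('side'); P=cloud(c); p=c[0]
h=cv2.cvtColor(p,cv2.COLOR_RGB2HSV)
m=(h[...,0]>18)&(h[...,0]<36)&(h[...,1]>110)&(np.hypot(P[...,0]-.4758,P[...,1]+.0435)<.08)&(P[...,2]>.13)
q=P[m]; print(len(q),np.percentile(q[:,2],90))
m=(h[...,0]>95)&(h[...,0]<130)&(h[...,1]>100)&(P[...,1]<-.15)&(P[...,0]<.65)&(P[...,0]>.35)
q=P[m&(P[...,2]>.019)]; print(cv2.minAreaRect((q[:,:2]*1000).astype(np.float32)))
q=P[m&(P[...,2]<.01)]; print(cv2.minAreaRect((q[:,:2]*1000).astype(np.float32)),np.median(q[:,2]))
cv2.imwrite('pics/s3.png',cv2.resize(p[110:350,100:420],(800,600))[:,:,::-1])
for n in('side','scene'):
  c=cam(n)
  for t in('tray','tray_in'):
    for k in spotter.mark_of(n,t)[:1]: print(n,t,k['confidence'],atz(c,k['uv'],.004 if t=='tray_in' else 0))
E
```

```text
time: 6.2
ee_pos: [0.4767, -0.0432, 0.2129]
tcp_rot: [-179.9, 0.2, -158.6]
wrist_force: [0.4, 0.1, -2.4]
opening: 0.0119
grasp_force: 81.9
[-0.01661786  0.02453472  0.04547245]
504 0.48908171212748075
((485.8731689453125, -298.9588317871094), (153.62432861328125, 147.0654754638672), 86.02285766601562)
((485.8139953613281, -299.7598876953125), (151.5540008544922, 146.72047424316406), 85.82560729980469) 0.0025881830603503575
side tray 0.8 [ 0.48799137 -0.29648319  0.        ]
side tray_in 0.74 [ 0.48830323 -0.29005544  0.004     ]
scene tray 0.79 [ 4.86477626e-01 -2.98246403e-01 -1.11022302e-16]
scene tray_in 0.67 [ 0.48238396 -0.3020743   0.004     ]
```

View pics/s3.png

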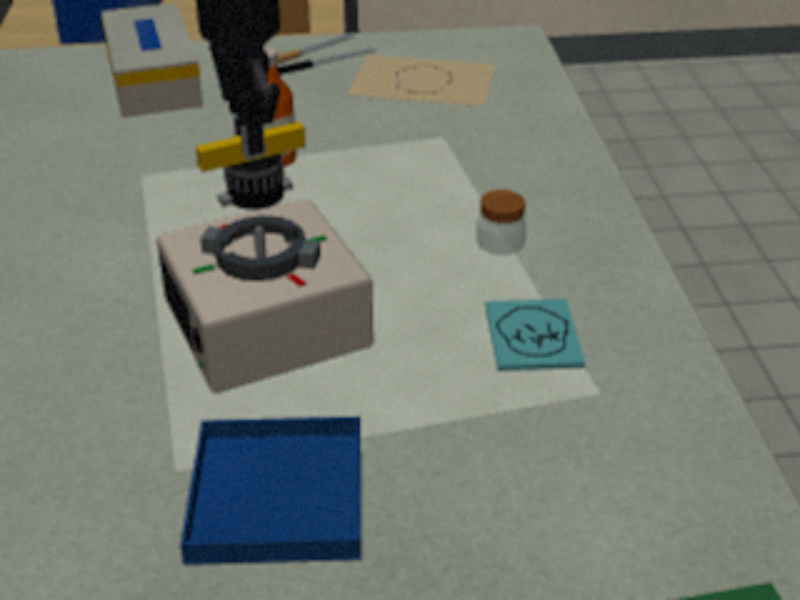

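The filter hangs free and upright above the collar, its foot at (255,200) in the crop, with the spindle and port empty. The tray centre is about (0.487, -0.298). I'll carry it there and lower it.

```bash
python3 -m jog '[{"rotation":[0,0,0],"translation":[1,-15,0],"grip":8},{"rotation":[0,0,0],"translation":[2,-40,0],"grip":8},{"rotation":[0,0,0],"translation":[3,-70,0],"grip":8},{"rotation":[0,0,0],"translation":[4,-100,0],"grip":8},{"rotation":[0,0,0],"translation":[5,-130,0],"grip":8},{"rotation":[0,0,0],"translation":[6,-160,0],"grip":8},{"rotation":[0,0,0],"translation":[7,-190,0],"grip":8},{"rotation":[0,0,0],"translation":[8,-220,0],"grip":8},{"rotation":[0,0,0],"translation":[10,-245,0],"grip":8},{"rotation":[0,0,0],"translation":[11,-254,-10],"grip":8},{"rotation":[0,0,0],"translation":[11,-254,-30],"grip":8},{"rotation":[0,0,0],"translation":[11,-254,-55],"grip":8},{"rotation":[0,0,0],"translation":[11,-254,-80],"grip":8},{"rotation":[0,0,0],"translation":[11,-254,-105],"grip":8},{"rotation":[0,0,0],"translation":[11,-254,-125],"grip":8},{"rotation":[0,0,0],"translation":[11,-254,-140],"grip":8},{"rotation":[0,0,0],"translation":[11,-254,-145],"grip":8},{"rotation":[0,0,0],"translation":[11,-254,-145],"grip":8},{"rotation":[0,0,0],"translation":[11,-254,-145],"grip":8}]' 80; python3 - <<'E'
from h import *
o=readout.get_obs(); print(o['torque'])
c=cam('side'); P=cloud(c); p=c[0]
h=cv2.cvtColor(p,cv2.COLOR_RGB2HSV)
m=(h[...,0]>18)&(h[...,0]<36)&(h[...,1]>110)&(np.hypot(P[...,0]-.487,P[...,1]+.298)<.08)&(P[...,2]>.05)
q=P[m]; print(len(q),np.percentile(q[:,2],90),cv2.minAreaRect((q[:,:2]*1000).astype(np.float32)))
cv2.imwrite('pics/s4.png',cv2.resize(p[210:360,110:310],(800,600))[:,:,::-1])
E
```

```text
time: 8.45
ee_pos: [0.4874, -0.2976, 0.0662]
tcp_rot: [-179.9, 0.0, -158.6]
wrist_force: [0.3, 0.3, -0.7]
opening: 0.0121
grasp_force: 81.8
[-0.01628597 -0.02790821 -0.0214557 ]
692 0.4808305071453908 ((492.94598388671875, -326.6584167480469), (121.48262023925781, 72.06694030761719), 23.605484008789062)
```

View pics/s4.png

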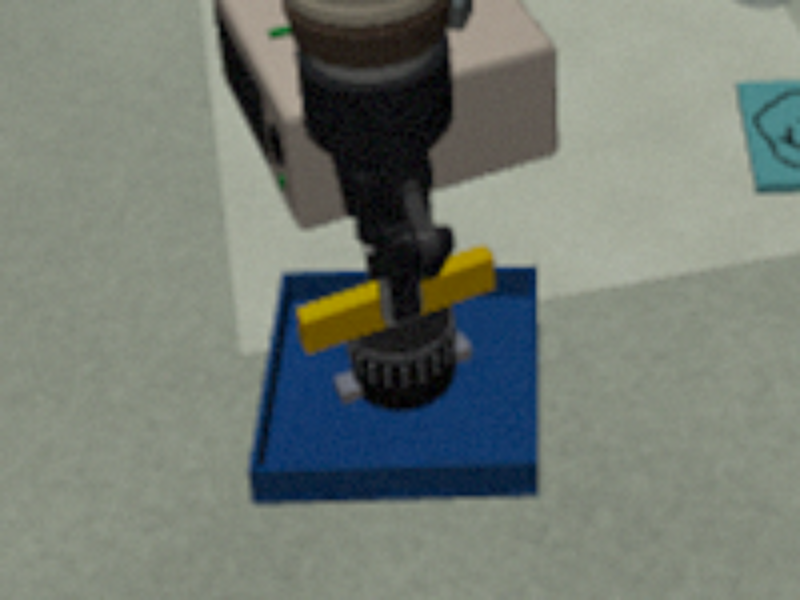

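The filter hangs upright over the middle of the tray, its foot at (405,395) in the crop. I'll lower it slowly until it touches.

```bash
python3 -m jog '[{"rotation":[0,0,0],"translation":[0,0,-3],"grip":8},{"rotation":[0,0,0],"translation":[0,0,-6],"grip":8},{"rotation":[0,0,0],"translation":[0,0,-8],"grip":8},{"rotation":[0,0,0],"translation":[0,0,-9.5],"grip":8},{"rotation":[0,0,0],"translation":[0,0,-10.5],"grip":8},{"rotation":[0,0,0],"translation":[0,0,-10.5],"grip":8},{"rotation":[0,0,0],"translation":[0,0,-10.5],"grip":8}]' 80
```

```text
time: 9.2
ee_pos: [0.487, -0.2976, 0.0549]
tcp_rot: [-180.0, 0.0, -158.6]
wrist_force: [-0.3, 0.2, -1.3]
opening: 0.0121
grasp_force: 81.8
```

```bash
python3 -m jog '[{"rotation":[0,0,0],"translation":[0,0,-0.5],"grip":8},{"rotation":[0,0,0],"translation":[0,0,-0.5],"grip":8},{"rotation":[0,0,0],"translation":[0,0,-1],"grip":8},{"rotation":[0,0,0],"translation":[0,0,-1],"grip":8}]' 80
```

```text
time: 9.6
ee_pos: [0.4871, -0.2975, 0.0545]
tcp_rot: [-180.0, 0.0, -158.6]
wrist_force: [-2.8, 0.7, 4.8]
opening: 0.0122
grasp_force: 82.8
```

The wrist force swung upward by about 6 N, so the filter is on the tray floor. I'll release and retreat.

```bash
python3 -m jog '[{"rotation":[0,0,0],"translation":[0,0,0],"grip":16},{"rotation":[0,0,0],"translation":[0,0,0],"grip":24},{"rotation":[0,0,0],"translation":[0,0,0],"grip":40},{"rotation":[0,0,0],"translation":[0,0,0],"grip":40},{"rotation":[0,0,0],"translation":[0,0,5],"grip":40},{"rotation":[0,0,0],"translation":[0,0,20],"grip":40},{"rotation":[0,0,0],"translation":[0,0,60],"grip":40},{"rotation":[0,0,0],"translation":[0,0,100],"grip":40},{"rotation":[0,0,0],"translation":[0,0,130],"grip":40},{"rotation":[0,0,0],"translation":[0,0,130],"grip":40},{"rotation":[0,0,0],"translation":[0,0,130],"grip":40},{"rotation":[0,0,0],"translation":[0,0,130],"grip":40}]' 80; python3 - <<'E'
from h import *
c=cam('side'); P=cloud(c); p=c[0]
h=cv2.cvtColor(p,cv2.COLOR_RGB2HSV)
m=(h[...,0]>18)&(h[...,0]<36)&(h[...,1]>110)&(np.hypot(P[...,0]-.487,P[...,1]+.298)<.08)&(abs(P[...,2]-.065)<.02)
q=P[m]; print(len(q),np.percentile(q[:,2],95),cv2.minAreaRect((q[:,:2]*1000).astype(np.float32)))
cv2.imwrite('pics/s5.png',cv2.resize(p[110:350,100:420],(800,600))[:,:,::-1])
E
```

```text
time: 10.8
ee_pos: [0.4867, -0.2973, 0.1832]
tcp_rot: [180.0, -0.0, -158.6]
wrist_force: [0.3, 0.9, -0.1]
opening: 0.0404
grasp_force: 0.0
573 0.07157995349105024 ((485.6457214355469, -298.44879150390625), (109.30818176269531, 17.96609878540039), 20.951377868652344)
```

View pics/s5.png

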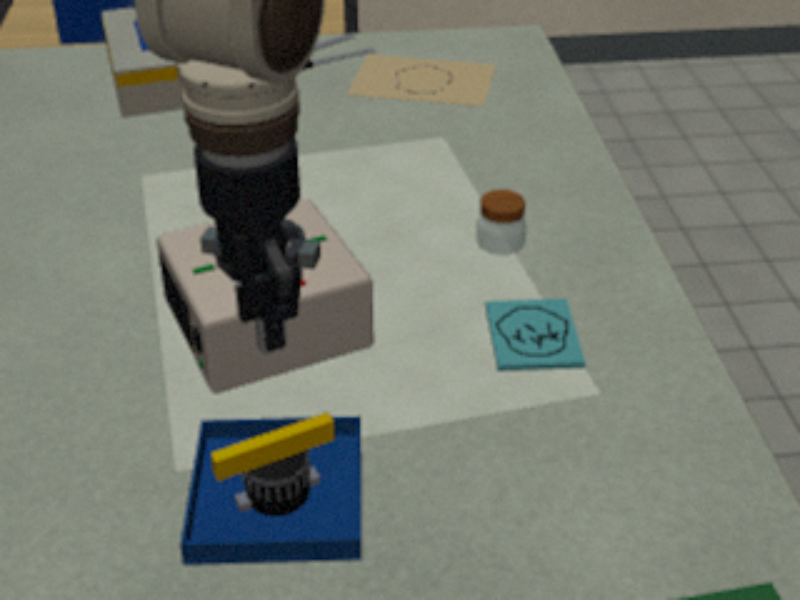

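The filter stands upright mid-tray at (277,480) in the crop, with the bar top at 0.0716, close to the expected 0.072. The gripper is clear, and the jar and lino are unmoved.

```bash
python3 -c "
from workcell import bot; print(bot.job_done())"
```

```text
the job is handed in; nothing more can be done
None
```

The filter was turned into line with the notches while still seated, lifted straight out and stood upright in the middle of the blue tray, and the job was handed in at about 11 s of the 51 s; the judge returned no verdict.

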